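Close a pressure canner: tighten four wing nuts crosswise in two rounds

TASK

The lid of the pressure canner is on, but its four wing nuts are only run down loose. Close it evenly: go round crosswise, from one nut to the one opposite and then to the other pair, turning each clockwise just until it is snug at about 0.6 N m, and when all four are snug go round crosswise again and tighten each to about 0.8 N m, never past 0.9. Do not knock the lid or disturb anything else on the bench.

Things in the scene. Friction and masses are not known exactly. Their poses are not given: they have to be found in the camera images.
- nut1: Black wing nut on the stud of a lid lug, 130 mm from the lid's centre; opposite nut3. Flange 36 mm across, hub, and on top one flat upright blade (both wings) 56 mm long, 12 mm thick, from 16 to 42 mm above the origin. Origin: on the stud axis at the flange's underside, 2 mm above the lug (steel washer between). z up, x along the wings, y across the 12 mm.
- nut2: Wing nut like nut1, next to it; opposite nut4; same origin and axes. All nuts: right-hand, tightened clockwise seen from above; a nut stays at the same height while it turns and stays where it is left. The thread drags at about 0.5 N m while the nut runs free, which is not yet snug.
- nut3: Wing nut like nut1, opposite it; same origin and axes. All nuts: once a nut bears on its washer the turning torque climbs on from the 0.5 N m of drag by about 0.5 N m per rad. Held still, it reads up to 0.1 N m less than while turning. The wings give 0.25 rad per N m and spring back on release.
- nut4: Wing nut like nut1, opposite nut2; same origin and axes. All nuts: where a nut begins to bear differs from nut to nut, 0.05 to 0.8 rad on from its start; it cannot be seen and must be felt. Snug comes within 1.4 rad of the start (wings' give included), tight about 0.35 rad of nut turn later.
- lid: Cast aluminium lid of the canner, 238 mm across, four lugs, on its gasket. Origin: centre of its underside; the lugs' top is 12 mm above that. Within 65 mm of the centre stand a bar handle, a dial gauge and a vent weight, up to 63 mm above the origin; farther out the dome is under 28 mm, beyond 108 mm under 12 mm. The heavy canner below it stands fast.
- jar_tall_mid (a point): Bystander: closed glass jar, 72 mm across, 125 mm tall; point at its middle height.
- jar_wide_mid (a point): Bystander: closed glass jar, 86 mm across, 105 mm tall; point at its middle height.
- jar_small_mid (a point): Bystander: closed glass jar, 76 mm across, 85 mm tall; point at its middle height.
- jar_band: Bystander: brass jar screw band, ring 72 mm across, 16 mm tall, lying flat; origin at its underside.
- spoon_grip (a point): Bystander: wooden spoon 260 mm long lying on the bench; point on its handle.
- deli_cup: Bystander: white open cup 96 mm across, 75 mm tall; origin at its underside.
- steel_bowl: Bystander: steel bowl 150 mm across, 65 mm tall; origin at its underside.

How it is judged:
On the way, in this order (a step that is already met when the one before it is completed fails the run):
1. two opposite nuts are snug (turning torque beyond 0.53 N m: they bear on their washers) while the other two are still loose (((contact force between nut1 and washer1_spring_c0 above 2 N and contact force between nut3 and washer3_spring_c0 above 2 N and contact force between nut2 and washer2_spring_c0 below 2 N and contact force between nut4 and washer4_spring_c0 below 2 N) or (contact force between nut2 and washer2_spring_c0 above 2 N and contact force between nut4 and washer4_spring_c0 above 2 N and contact force between nut1 and washer1_spring_c0 below 2 N and contact force between nut3 and washer3_spring_c0 below 2 N))), for 0.2 s.
2. all four nuts are snug and none is tight yet (turning torque 0.53 to 0.75 N m) (contact force between nut1 and washer1_spring_c0 between 2 and 17 N and contact force between nut2 and washer2_spring_c0 between 2 and 17 N and contact force between nut3 and washer3_spring_c0 between 2 and 17 N and contact force between nut4 and washer4_spring_c0 between 2 and 17 N), for 0.2 s.
3. two opposite nuts are tight (turning torque beyond 0.75 N m) while the other two are still only snug (((contact force between nut1 and washer1_spring_c0 above 17 N and contact force between nut3 and washer3_spring_c0 above 17 N and contact force between nut2 and washer2_spring_c0 below 17 N and contact force between nut4 and washer4_spring_c0 below 17 N) or (contact force between nut2 and washer2_spring_c0 above 17 N and contact force between nut4 and washer4_spring_c0 above 17 N and contact force between nut1 and washer1_spring_c0 below 17 N and contact force between nut3 and washer3_spring_c0 below 17 N))), for 0.2 s.
At the end, for the whole second after the job is handed in: All four nuts are tight, at a turning torque of 0.75 to 0.98 N m each, at rest and released; every bystander within 20 mm of where it stood (contact force between nut1 and washer1_spring_c0 above 17 N and contact force between nut2 and washer2_spring_c0 above 17 N and contact force between nut3 and washer3_spring_c0 above 17 N and contact force between nut4 and washer4_spring_c0 above 17 N and angular speed of each of nut1, nut2, nut3, nut4 below 0.05 rad/s and distance of each of jar_tall_mid, jar_wide_mid, jar_small_mid, jar_band, spoon_grip, deli_cup, steel_bowl from where it was at the start of the episode below 0.02 m); the robot touches nothing.
It fails at once if a nut is overtightened: turned with more than 0.98 N m (contact force between nut1 and washer1_spring_c0 above 32 N or contact force between nut2 and washer2_spring_c0 above 32 N or contact force between nut3 and washer3_spring_c0 above 32 N or contact force between nut4 and washer4_spring_c0 above 32 N).
It fails at once if the robot knocks the lid with more than 20 N (contact force between any of the fingers, the arm and lid above 20 N).
It fails at once if a bystander is shoved more than 20 mm (distance of any of jar_tall_mid, jar_wide_mid, jar_small_mid, jar_band, spoon_grip, deli_cup, steel_bowl from where it was at the start of the episode above 0.02 m).
It also fails if it takes over 72 s, if anything falls off the work surface, if the arm or the gripper's body presses on something with over 40 N, if the wrist force passes 120 N, or if a joint passes its speed limit or range.

ROBOT

A 7-joint arm with a two-finger parallel gripper is mounted at the origin on the work surface. World frame = base frame: x ahead of the robot, y to its left, z up, the work surface at z = 0. Lengths are in m, angles in rad, forces in N, time in s.
With the tool pointing down it reaches from about 0.4 to 0.85 m from the base axis. Payload 4.4 kg.
Tool frame: the origin (TCP) lies midway between the tips of the shut fingers; the grasp point (between the pads) lies 19 mm behind it; z points along the fingers, y is the line along which they close (so a half turn about z gives the same grasp; the last joint's range is limited). The gripper opens to 94 mm and grips with 3 to 60 N. Pads are 16 mm wide; open, the fingers measure 119 mm over their backs; the gripper's body (75 mm by 177 mm) begins 78 mm behind the grasp point.
Start: joints at [-1.241, 0.628, 0.038, 1.517, -0.027, 0.996, -0.02], TCP at [0.251, 0.6, 0.205] pointing down, gripper open.
Joint ranges: [-3.06, 3.06], [-0.37, 2.12], [-1.25, 1.32], [0.18, 2.47], [-1.1, 4.24], [0.23, 1.98], [-2.94, 2.94]. Speed limits (rad/s): [2.57, 2.57, 3.14, 3.14, 3.14, 3.14, 3.14].

INTERFACE

Orientations are given as a 3x3 rotation matrix whose columns are the frame's x, y, z axes.
In Python, from cell import manip, capture, sign_off, find_in gives the robot as it stands.
- The arm moves only by the tool drive_tool, never from a script. Its argument "moves" is a list of rows, each a list of 7 numbers: the closure, from 0 (fully open) to 1 (shut), then the shift along the tool's x, y, z in m, then the turn, a rotation vector about the tool's x, y, z in rad. In form: [[gripper, dx, dy, dz, wx, wy, wz], ...]. A call has 1 to 8 rows; each row shifts and turns the commanded pose from where the row before left it, along the tool's axes as they then stand; what a row does not reach is not made up. A row lasts 1/8 s, in which the tool goes at most 62.5 mm and 10.7 degrees, less where a joint would pass 70% of its speed; a pose out of reach is approached as far as the arm can. A call with a gripper value outside its range is refused whole. The fingers move at their own pace and stop on an object; "squeeze" is the grip in N (left out, the last holds). Time passes only in rows, so rows that do not move let the fingers close. It gives the time, the measured TCP pose, the force, the opening and the grip force at its end, in the units of the state.
- manip.sense(): the state, without advancing time (a new reading comes with each control period).
- capture(name): name is "side" or "top"; returns a dict with "color" (480x640x3 uint8, blue, green, red), "z_map" (480x640 float32, m along the optical axis (not along the pixel's ray), 0 where there is no reading), "fovy" (degrees; the focal length in pixels is half the picture's height over the tangent of half this angle, whatever the lens; pixels are square), "cx", "cy" (the principal point, pixels), "D" ([k1, k2, p1, p2, k3] as OpenCV has them; the pictures are not rectified), "pose" (4x4, takes a point from camera to world coordinates). Camera axes: x right, y up, looking along -z (the intrinsics and any distortion apply to the point x, -y, -z); pixel columns grow to the right and rows downward; lengths in m; the calibration is good to about 2 mm. A picture is of the moment at which its call begins.
- sign_off(): hands the job in; it is judged then, once.
Trained networks look in a picture, given as the dict that the camera call returned (one of the last four; its "shot" number tells which), for a name from the list of things; names that differ only in an ending like _2 or _b are one class to them, and where a whole thing is asked for, a point or a joint stands for the part that bears it (a point fixed in the world has none). Each returns a list of dicts, best first, with "score" (0 to 1); they miss things now and then, are a little off and sometimes report something else, mostly with a low value. They report only what shows in the picture. A call takes as long as a camera call.
- find_in(picture, query): "location" ([x, y, z] in m, in world coordinates, good to about 4 mm: the middle of the surface that is visible of it).
The state is a dict: "time_s": time; "joints": joint angles; "qd": joint speeds; "joint_efforts": joint torques, N m; "position": TCP position; "tcp_rot": TCP orientation; "ft_force": force on the tool from outside, world axes, zero at the start; "ft_torque": the same for the moment, N m; "gripper_width": finger opening in m; "gripper_force": force on a finger pad.
Only numpy, scipy, OpenCV 4.12 (cv2) and the standard library are available. Lean on these libraries where they do the work, as an engineer would, in place of code of your own. Each camera call takes 0.05 s, during which the arm holds its last target. There are 200 camera calls.

## Working session

There is one attempt and no reset: what is moved stays moved. The work goes in short steps, Python scripts to look and compute and a tool call to move; the robot and the scene stay as the last step left them, time stands still between calls to the robot, and variables do not carry over. Pictures are saved under pics/ and viewed, at most 10 in all, crops included, and the job is handed in when it is done.

Besides the shell and the picture viewer there is one more tool, called after "Request:" by a JSON object that holds its "fn" and its "kwargs", one argument or row to a line. drive_tool: Moves the arm, as the interface text tells. Its arguments: {"type":"object","properties":{"moves":{"type":"array"},"squeeze":{"type":"number"}},"required":["moves"]}

```bash
mkdir -p pics; ls; cat > h.py <<'E'
import numpy as np, cv2
from cell import manip, capture, sign_off, find_in
def pts(p):
    h,w=p['z_map'].shape; f=h/2/np.tan(np.radians(p['fovy'])/2)
    K=np.array([[f,0,p['cx']],[0,f,p['cy']],[0,0,1.]])
    u,v=np.meshgrid(np.arange(w,dtype=float),np.arange(h,dtype=float))
    n=cv2.undistortPoints(np.stack([u.ravel(),v.ravel()],1)[:,None],K,np.array(p['D'],float))[:,0].reshape(h,w,2)
    z=p['z_map']; c=np.stack([n[...,0]*z,-n[...,1]*z,-z],-1)
    T=np.array(p['pose']); return c@T[:3,:3].T+T[:3,3]
E
python3 - <<'E'
from h import *
for n in ('top','side'):
    p=capture(n); cv2.imwrite(f'pics/{n}0.png',p['color']); np.savez(f'{n}0.npz',P=pts(p),c=p['color'])
    print(n,np.round(p['pose'],3).tolist(),p['fovy'])
    for q in ['nut1','nut2','nut3','nut4','lid','jar_tall_mid','jar_wide_mid','jar_small_mid','jar_band','spoon_grip','deli_cup','steel_bowl']:
        print(q,[(np.round(d['location'],3).tolist(),round(d['score'],2)) for d in find_in(p,q)][:5])
s=manip.sense(); print(s)
E
```

```text
pics
top [[0.001, 0.98, -0.197, 0.236], [-1.0, 0.003, 0.013, -0.005], [0.014, 0.197, 0.98, 1.526], [0.0, 0.0, 0.0, 1.0]] 49.71046585897833
nut1 [([0.44, -0.006, 0.221], 0.73), ([0.691, 0.061, 0.221], 0.72), ([0.596, -0.093, 0.212], 0.63), ([0.539, 0.154, 0.216], 0.61)]
nut2 [([0.44, -0.006, 0.221], 0.73), ([0.691, 0.061, 0.221], 0.72), ([0.596, -0.093, 0.212], 0.63), ([0.539, 0.154, 0.216], 0.61)]
nut3 [([0.44, -0.006, 0.221], 0.73), ([0.691, 0.061, 0.221], 0.72), ([0.596, -0.093, 0.212], 0.63), ([0.539, 0.154, 0.216], 0.61)]
nut4 [([0.44, -0.006, 0.221], 0.73), ([0.691, 0.061, 0.221], 0.72), ([0.596, -0.093, 0.212], 0.63), ([0.539, 0.154, 0.216], 0.61)]
lid [([0.562, 0.031, 0.184], 0.82)]
jar_tall_mid [([0.379, 0.13, 0.127], 0.93)]
jar_wide_mid [([0.565, -0.182, 0.104], 0.78)]
jar_small_mid [([0.74, -0.045, 0.087], 0.79)]
jar_band [([0.753, 0.127, 0.014], 0.6), ([0.563, -0.182, 0.103], 0.43)]
spoon_grip [([0.336, 0.445, 0.01], 0.72)]
deli_cup [([0.566, 0.239, 0.018], 0.6)]
steel_bowl [([0.355, -0.486, 0.024], 0.56)]
side [[-0.994, 0.066, -0.083, 0.386], [-0.105, -0.5, 0.86, 1.353], 
[... 1073 characters left out ...]
1999108]), 'qd': array([ 0.00017922, -0.00021136,  0.00031049,  0.00191827,  0.00221022,
        0.00062765,  0.00176821]), 'joint_efforts': array([-2.75330867e-04, -5.49583018e+01,  1.14249576e+00, -1.86942762e+01,
       -5.24873380e-02,  1.56430481e-02,  1.14709624e-05]), 'position': array([0.25059274, 0.59977151, 0.2054806 ]), 'tcp_rot': array([[-9.22686490e-01,  3.85551087e-01, -7.32527478e-07],
       [ 3.85551087e-01,  9.22686490e-01,  1.49502046e-05],
       [ 6.43996084e-06,  1.35119250e-05, -1.00000000e+00]]), 'ft_force': array([0.1447285 , 0.32329252, 0.11818579]), 'ft_torque': array([0.00016563, 0.01330301, 0.05363137]), 'gripper_force': 0.0, 'gripper_width': 0.09406438784559845}
```

```bash
python3 - <<'E'
from h import *
N=np.array([[.44,0],[.691,.065],[.597,-.091],[.537,.157]])
for n in('top0','side0'):
    d=np.load(n+'.npz');P=d['P'];c=d['c']
    for q in N:
        r=np.linalg.norm(P[...,:2]-q,axis=-1)
        m=(r<.042)&(P[...,2]>.197)&(P[...,2]<.24)
        z=P[m]; zt=np.percentile(z[:,2],90); 
        if n[0]=='t': z=z[z[:,2]>zt-.012]
        (cx,cy),(w,h),a=cv2.minAreaRect(z[:,:2].astype(np.float32)*1000)
        C=np.cov(z[:,:2].T);e,V=np.linalg.eigh(C);v=V[:,1]
        print(n,len(z),'mean',z[:,:2].mean(0).round(4),'rect',round(cx,1),round(cy,1),round(w,1),round(h,1),'ang',np.degrees(np.arctan2(v[1],v[0])).round(1),'ztop',zt.round(4), np.percentile(z[:,2],50).round(4))
im=cv2.imread('pics/top0.png')
P=np.load('top0.npz')['P']
m=(abs(P[...,0]-.565)<.2)&(abs(P[...,1]-.03)<.2)
v,u=np.where(m);print(u.min(),u.max(),v.min(),v.max())
cr=im[max(v.min(),0):v.max(),max(u.min(),0):u.max()]; s=min(800/cr.shape[1],600/cr.shape[0])
cv2.imwrite('pics/crop.png',cv2.resize(cr,None,fx=s,fy=s))
E
```

```text
top0 103 mean [4.404e-01 1.000e-04] rect 440.8 -0.0 12.4 55.8 ang 151.8 ztop 0.2253 0.2221
top0 96 mean [0.6917 0.0637] rect 692.7 63.9 54.8 12.2 ang -148.6 ztop 0.2249 0.2218
top0 106 mean [ 0.5984 -0.0931] rect 599.1 -93.7 55.3 12.7 ang 62.5 ztop 0.2252 0.2213
top0 92 mean [0.5361 0.1566] rect 535.8 158.2 13.1 54.1 ang 166.9 ztop 0.2256 0.2223
side0 189 mean [0.4405 0.003 ] rect 441.8 1.7 19.0 59.8 ang 152.7 ztop 0.2233 0.2142
side0 207 mean [0.6924 0.0658] rect 692.6 63.7 55.4 24.1 ang -149.3 ztop 0.2224 0.2138
side0 142 mean [ 0.5975 -0.0909] rect 597.4 -92.7 62.0 20.9 ang 60.8 ztop 0.2232 0.2149
side0 235 mean [0.535  0.1599] rect 535.4 158.7 20.0 55.6 ang 165.2 ztop 0.2225 0.214
233 373 156 296
```

View pics/crop.png

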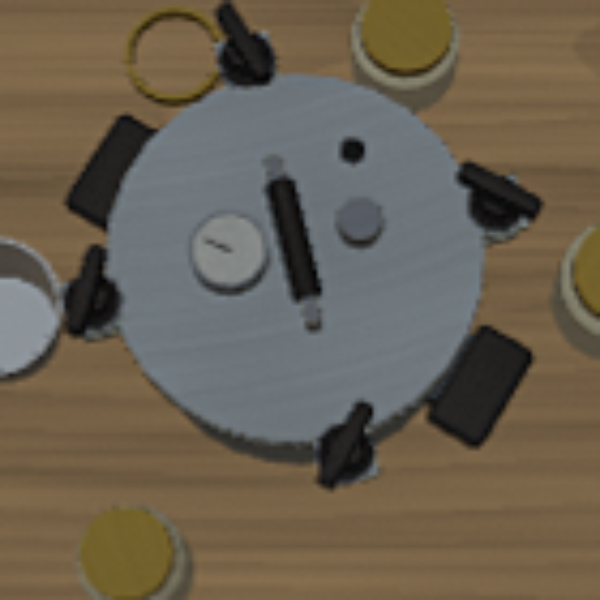

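View pics/side0.png

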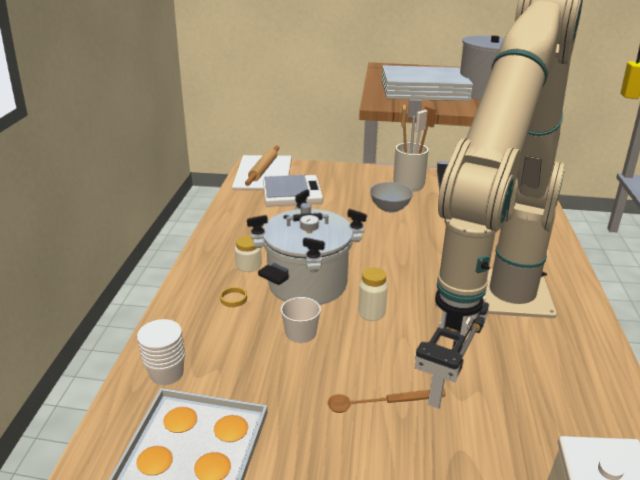

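The top crop (up = +x, left = +y) shows four black wing nuts around the lid: bottom (345,445), top (245,45), right (500,190) and left (90,290). The side view confirms the jars, cup and band are low, well under nut height.

Nut positions check out. Opposite pairs are A(.4405,.001)–B(.692,.064) and C(.598,-.093)–D(.5355,.158), each about 130 mm from the centre (.567,.032). I start with D.

Request:
{"fn": "drive_tool", "kwargs": {
  "moves": [
    [0.55,-0.036,-0.0248,-0.03,0,0,0],
    [0.55,-0.036,-0.0248,-0.035,0,0,0],
    [0.55,-0.036,-0.0248,0,0,0,0],
    [0.55,-0.036,-0.0248,0,0,0,0],
    [0.55,-0.036,-0.0248,0,0,0,0],
    [0.55,-0.036,-0.0248,0,0,0,0],
    [0.55,-0.036,-0.0248,0,0,0,0],
    [0.55,-0.036,-0.0248,0,0,0,0]
  ],
  "squeeze": 60
}}

```text
time_s: 2.3
position: [0.4405, 0.3044, 0.2707]
tcp_rot: [[-0.923, 0.386, 0.0], [0.386, 0.923, 0.0], [-0.0, 0.0, -1.0]]
ft_force: [-0.8, -0.5, -0.3]
gripper_width: 0.0422
gripper_force: 0.0
```

Request:
{"fn": "drive_tool", "kwargs": {
  "moves": [
    [0.55,-0.036,-0.0246,0,0,0,-0.04],
    [0.55,-0.036,-0.0246,0,0,0,-0.04],
    [0.55,-0.038,-0.022,0,0,0,-0.04],
    [0.55,-0.038,-0.02,0,0,0,-0.032],
    [0.55,0,0,0,0,0,0],
    [0.55,0,0,0.025,0,0,0],
    [0.55,0,0,0.03,0,0,0],
    [0.55,0,0,0,0,0,0]
  ]
}}

```text
time_s: 3.3
position: [0.5555, 0.1724, 0.2218]
tcp_rot: [[-0.97, 0.241, 0.016], [0.241, 0.971, 0.003], [-0.015, 0.007, -1.0]]
ft_force: [4.2, -1.9, 25.2]
gripper_width: 0.0421
gripper_force: 12.4
```

```bash
cat > s.py <<'E'
from h import *
s=manip.sense(); R=s['tcp_rot']
print('t',round(s['time_s'],2),'Tz',np.round(s['ft_torque'],3),'F',np.round(s['ft_force'],1),'q7',s['joints'][6].round(3),'e7',s['joint_efforts'][6].round(3),'yaw',np.arctan2(R[1,0],R[0,0]).round(4),'p',s['position'].round(4),'w',round(s['gripper_width'],4),s['gripper_force'])
E
cat > look.py <<'E'
from h import *
p=capture('top');P=pts(p);N=np.array([[.4405,.001],[.692,.064],[.598,-.093],[.5355,.158]])
cv2.imwrite('pics/look.png',p['color'])
for q in N:
    z=P[(np.linalg.norm(P[...,:2]-q,axis=-1)<.042)&(P[...,2]>.2)&(P[...,2]<.24)]
    if len(z)>20:
        v=np.linalg.eigh(np.cov(z[:,:2].T))[1][:,1]; print(z[:,:2].mean(0).round(4),np.degrees(np.arctan2(v[1],v[0])).round(1))
E
python3 s.py
```

```text
t 3.3 Tz [-1.055 -0.689  0.083] F [ 4.2 -1.9 25.2] q7 1.021 e7 -0.117 yaw 2.8985 p [0.5555 0.1724 0.2218] w 0.0421 12.381741777062416
```

Request:
{"fn": "drive_tool", "kwargs": {
  "moves": [
    [0.55,0,0,-0.03,0,0,0],
    [0.55,0,0,0,0,0,0],
    [0.55,0.0159,-0.0188,0,0,0,0],
    [0.55,0,0,0,0,0,0]
  ]
}}

```text
time_s: 3.8
position: [0.5272, 0.1564, 0.2447]
tcp_rot: [[-0.97, 0.242, -0.002], [0.242, 0.97, -0.001], [0.002, -0.001, -1.0]]
ft_force: [0.0, -0.5, 0.3]
gripper_width: 0.0419
gripper_force: 0.0
```

```bash
python3 s.py; python3 look.py
```

```text
t 3.8 Tz [0.017 0.01  0.013] F [ 0.  -0.5  0.3] q7 1.03 e7 0.038 yaw 2.8976 p [0.5272 0.1564 0.2447] w 0.0419 0.0
[ 4.402e-01 -3.000e-04] 151.8
[0.6911 0.0638] -147.6
[ 0.5975 -0.0933] 62.4
```

Request:
{"fn": "drive_tool", "kwargs": {
  "moves": [
    [0.55,-0.0076,0.0038,0,0,0,0],
    [0.55,0,0,0.022,0,0,0],
    [0.55,0,0,0.025,0,0,0],
    [0.55,0,0,0,0,0,0],
    [1,0,0,0,0,0,0],
    [1,0,0,0,0,0,0],
    [1,0,0,0,0,0,0]
  ],
  "squeeze": 60
}}

```text
time_s: 4.72
position: [0.5377, 0.1569, 0.1993]
tcp_rot: [[-0.97, 0.242, 0.0], [0.242, 0.97, -0.002], [-0.001, -0.002, -1.0]]
ft_force: [-2.2, -7.8, 4.6]
gripper_width: 0.0159
gripper_force: 3.8
```

```bash
python3 s.py
```

```text
t 4.72 Tz [-1.826  0.435 -0.003] F [-2.2 -7.8  4.6] q7 1.038 e7 0.03 yaw 2.8975 p [0.5377 0.1569 0.1993] w 0.0159 3.7637990713119507
```

Request:
{"fn": "drive_tool", "kwargs": {
  "moves": [
    [1,0,0,0,0,0,0],
    [1,0,0,0,0,0,0],
    [1,0,0,0,0,0,0.06],
    [1,0,0,0,0,0,0.06],
    [1,0,0,0,0,0,0.06],
    [1,0,0,0,0,0,0.06]
  ]
}}

```text
time_s: 5.48
position: [0.5372, 0.1548, 0.1993]
tcp_rot: [[-0.884, 0.467, -0.001], [0.467, 0.884, -0.005], [-0.002, -0.005, -1.0]]
ft_force: [-1.5, -6.8, 5.3]
gripper_width: 0.0115
gripper_force: 60.2
```

```bash
python3 s.py
```

```text
t 5.47 Tz [-1.822  0.478  0.55 ] F [-1.5 -6.8  5.3] q7 0.84 e7 -0.1 yaw 2.6557 p [0.5372 0.1548 0.1993] w 0.0115 60.17596185207367
```

Request:
{"fn": "drive_tool", "kwargs": {
  "moves": [
    [1,0,0,0,0,0,0.06],
    [1,0,0,0,0,0,0.06]
  ]
}}

```text
time_s: 5.72
position: [0.5371, 0.1547, 0.1993]
tcp_rot: [[-0.822, 0.57, -0.001], [0.57, 0.822, -0.005], [-0.002, -0.004, -1.0]]
ft_force: [-2.3, -7.2, 5.1]
gripper_width: 0.0114
gripper_force: 60.2
```

```bash
python3 s.py
```

```text
t 5.72 Tz [-1.852  0.539  0.528] F [-2.3 -7.2  5.1] q7 0.741 e7 -0.1 yaw 2.5357 p [0.5371 0.1547 0.1993] w 0.0114 60.176212191581726
```

Still free (no climb); readings of 0.53–0.55 are the free-running level. Continue.

Request:
{"fn": "drive_tool", "kwargs": {
  "moves": [
    [1,0,0,0,0,0,0.06],
    [1,0,0,0,0,0,0.06],
    [1,0,0,0,0,0,0.06],
    [1,0,0,0,0,0,0.06]
  ]
}}

```text
time_s: 6.22
position: [0.537, 0.1545, 0.1993]
tcp_rot: [[-0.663, 0.749, -0.001], [0.749, 0.663, -0.005], [-0.003, -0.004, -1.0]]
ft_force: [-1.7, -8.2, 6.0]
gripper_width: 0.0115
gripper_force: 60.2
```

```bash
python3 s.py
```

```text
t 6.22 Tz [-2.001  0.649  0.566] F [-1.7 -8.2  6. ] q7 0.545 e7 -0.138 yaw 2.2957 p [0.537  0.1545 0.1993] w 0.0115 60.20877242088318
```

Request:
{"fn": "drive_tool", "kwargs": {
  "moves": [
    [1,0,0,0,0,0,0.06],
    [1,0,0,0,0,0,0.06]
  ]
}}

```text
time_s: 6.48
position: [0.5369, 0.1544, 0.1993]
tcp_rot: [[-0.569, 0.822, -0.001], [0.822, 0.569, -0.005], [-0.004, -0.004, -1.0]]
ft_force: [-2.8, -7.9, 5.9]
gripper_width: 0.0116
gripper_force: 60.3
```

```bash
python3 s.py
```

```text
t 6.47 Tz [-2.027  0.7    0.581] F [-2.8 -7.9  5.9] q7 0.447 e7 -0.186 yaw 2.1758 p [0.5369 0.1544 0.1993] w 0.0116 60.26231825351715
```

Request:
{"fn": "drive_tool", "kwargs": {
  "moves": [
    [1,0,0,0,0,0,0.06],
    [1,0,0,0,0,0,0.06]
  ]
}}

```text
time_s: 6.72
position: [0.5368, 0.1544, 0.1993]
tcp_rot: [[-0.466, 0.885, -0.001], [0.885, 0.466, -0.005], [-0.004, -0.004, -1.0]]
ft_force: [-3.0, -8.2, 5.7]
gripper_width: 0.0115
gripper_force: 60.3
```

```bash
python3 s.py
```

```text
t 6.72 Tz [-2.066  0.723  0.615] F [-3.  -8.2  5.7] q7 0.35 e7 -0.238 yaw 2.0561 p [0.5368 0.1544 0.1993] w 0.0115 60.33713400363922
```

Request:
{"fn": "drive_tool", "kwargs": {
  "moves": [
    [0.55,0,0,0,0,0,0],
    [0.55,0,0,0,0,0,0],
    [0.55,0,0,-0.06,0,0,0],
    [0.55,-0.0502,-0.0123,0,0,0,0],
    [0.55,-0.0502,-0.0123,0,0,0,0],
    [0.55,-0.0502,-0.0123,0,0,0,0],
    [0.55,-0.0502,-0.0123,0,0,0,0],
    [0.55,-0.0502,-0.0123,0,0,0,0]
  ]
}}

```text
time_s: 7.72
position: [0.6015, -0.0926, 0.2587]
tcp_rot: [[-0.469, 0.883, 0.001], [0.883, 0.469, 0.001], [0.0, 0.002, -1.0]]
ft_force: [1.2, 0.1, 0.7]
gripper_width: 0.0421
gripper_force: 0.0
```

Request:
{"fn": "drive_tool", "kwargs": {
  "moves": [
    [0.55,0,0,0,0,0,0.162],
    [0.55,0,0,0,0,0,0.162],
    [0.55,0,0,0,0,0,0.162],
    [0.55,0,0,0,0,0,0.162],
    [0.55,0,0,0,0,0,0.162],
    [0.55,0,0,0,0,0,0.162],
    [0.55,0,0,0,0,0,0]
  ]
}}

```text
time_s: 8.6
position: [0.601, -0.0911, 0.2583]
tcp_rot: [[0.464, 0.886, 0.0], [0.886, -0.464, 0.0], [0.0, 0.0, -1.0]]
ft_force: [-0.5, -0.1, -0.4]
gripper_width: 0.0425
gripper_force: 0.0
```

```bash
python3 s.py; python3 look.py
```

```text
t 8.6 Tz [-0.028  0.089  0.057] F [-0.5 -0.1 -0.4] q7 -0.039 e7 -0.476 yaw 1.0886 p [ 0.601  -0.0911  0.2583] w 0.0425 0.0
[0.6911 0.0637] -148.0
[ 0.5865 -0.1135] 118.8
[0.534  0.1561] 130.8
```

Request:
{"fn": "drive_tool", "kwargs": {
  "moves": [
    [0.55,-0.0032,-0.0017,0.01,0,0,0],
    [0.55,0,0,0.025,0,0,0],
    [0.55,0,0,0.024,0,0,0],
    [0.55,0,0,0,0,0,0],
    [1,0,0,0,0,0,0],
    [1,0,0,0,0,0,0],
    [1,0,0,0,0,0,0],
    [1,0,0,0,0,0,0]
  ]
}}

```text
time_s: 9.65
position: [0.6005, -0.0954, 0.2004]
tcp_rot: [[0.466, 0.885, 0.006], [0.885, -0.466, -0.003], [0.0, 0.007, -1.0]]
ft_force: [5.7, -2.5, -3.3]
gripper_width: 0.0117
gripper_force: 60.0
```

```bash
python3 s.py
```

```text
t 9.65 Tz [-0.601 -1.142 -0.009] F [ 5.7 -2.5 -3.3] q7 0.002 e7 0.017 yaw 1.0856 p [ 0.6005 -0.0954  0.2004] w 0.0117 59.98941957950592
```

Request:
{"fn": "drive_tool", "kwargs": {
  "moves": [
    [1,0,0,0,0,0,0],
    [1,0,0,0,0,0,0.05],
    [1,0,0,0,0,0,0.05],
    [1,0,0,0,0,0,0.05],
    [1,0,0,0,0,0,0.05]
  ]
}}

```text
time_s: 10.28
position: [0.6007, -0.0955, 0.2004]
tcp_rot: [[0.633, 0.775, 0.007], [0.775, -0.633, -0.004], [0.001, 0.007, -1.0]]
ft_force: [6.0, -2.1, -3.0]
gripper_width: 0.0115
gripper_force: 60.2
```

```bash
python3 s.py
```

```text
t 10.28 Tz [-0.732 -1.252  0.535] F [ 6.  -2.1 -3. ] q7 -0.16 e7 -0.178 yaw 0.886 p [ 0.6007 -0.0955  0.2004] w 0.0115 60.16672611236572
```

Request:
{"fn": "drive_tool", "kwargs": {
  "moves": [
    [1,0,0,0,0,0,0.06],
    [1,0,0,0,0,0,0.06]
  ]
}}

```text
time_s: 10.52
position: [0.6009, -0.0957, 0.2005]
tcp_rot: [[0.721, 0.693, 0.007], [0.693, -0.721, -0.004], [0.002, 0.008, -1.0]]
ft_force: [5.5, -3.0, -4.0]
gripper_width: 0.0113
gripper_force: 60.2
```

```bash
python3 s.py
```

```text
t 10.53 Tz [-0.831 -1.319  0.477] F [ 5.5 -3.  -4. ] q7 -0.257 e7 -0.109 yaw 0.7657 p [ 0.6009 -0.0957  0.2005] w 0.0113 60.16711950302124
```

Request:
{"fn": "drive_tool", "kwargs": {
  "moves": [
    [1,0,0,0,0,0,0.06],
    [1,0,0,0,0,0,0.06]
  ]
}}

```text
time_s: 10.78
position: [0.601, -0.0958, 0.2005]
tcp_rot: [[0.799, 0.602, 0.007], [0.602, -0.799, -0.004], [0.003, 0.008, -1.0]]
ft_force: [5.9, -3.7, -4.4]
gripper_width: 0.0116
gripper_force: 60.2
```

```bash
python3 s.py
```

```text
t 10.78 Tz [-0.902 -1.385  0.528] F [ 5.9 -3.7 -4.4] q7 -0.354 e7 -0.11 yaw 0.6456 p [ 0.601  -0.0958  0.2005] w 0.0116 60.16700506210327
```

Request:
{"fn": "drive_tool", "kwargs": {
  "moves": [
    [1,0,0,0,0,0,0.06],
    [1,0,0,0,0,0,0.06]
  ]
}}

```text
time_s: 11.02
position: [0.6011, -0.096, 0.2004]
tcp_rot: [[0.865, 0.502, 0.007], [0.502, -0.865, -0.005], [0.004, 0.008, -1.0]]
ft_force: [7.0, -3.8, -4.2]
gripper_width: 0.0119
gripper_force: 60.2
```

```bash
python3 s.py
```

```text
t 11.03 Tz [-1.001 -1.479  0.511] F [ 7.  -3.8 -4.2] q7 -0.452 e7 -0.11 yaw 0.5256 p [ 0.6011 -0.096   0.2004] w 0.0119 60.16681909561157
```

Request:
{"fn": "drive_tool", "kwargs": {
  "moves": [
    [1,0,0,0,0,0,0.06],
    [1,0,0,0,0,0,0.06]
  ]
}}

```text
time_s: 11.28
position: [0.6012, -0.0962, 0.2005]
tcp_rot: [[0.919, 0.395, 0.008], [0.395, -0.919, -0.005], [0.005, 0.008, -1.0]]
ft_force: [7.2, -4.5, -4.7]
gripper_width: 0.0113
gripper_force: 60.2
```

```bash
python3 s.py
```

```text
t 11.28 Tz [-1.066 -1.543  0.501] F [ 7.2 -4.5 -4.7] q7 -0.549 e7 -0.146 yaw 0.4057 p [ 0.6012 -0.0962  0.2005] w 0.0113 60.20223140716553
```

Request:
{"fn": "drive_tool", "kwargs": {
  "moves": [
    [1,0,0,0,0,0,0.06],
    [1,0,0,0,0,0,0.06],
    [1,0,0,0,0,0,0.06],
    [1,0,0,0,0,0,0.06]
  ]
}}

```text
time_s: 11.78
position: [0.6013, -0.0965, 0.2005]
tcp_rot: [[0.986, 0.165, 0.008], [0.165, -0.986, -0.006], [0.007, 0.007, -1.0]]
ft_force: [7.2, -4.5, -5.6]
gripper_width: 0.0115
gripper_force: 60.3
```

```bash
python3 s.py
```

```text
t 11.78 Tz [-1.18  -1.647  0.637] F [ 7.2 -4.5 -5.6] q7 -0.743 e7 -0.243 yaw 0.166 p [ 0.6013 -0.0965  0.2005] w 0.0115 60.342442989349365
```

Request:
{"fn": "drive_tool", "kwargs": {
  "moves": [
    [0.55,0,0,0,0,0,0],
    [0.55,0,0,0,0,0,0],
    [0.55,0,0,-0.06,0,0,0],
    [0.55,-0.035,-0.0294,0,0,0,0],
    [0.55,-0.035,-0.0294,0,0,0,0],
    [0.55,-0.035,-0.0294,0,0,0,0],
    [0.55,-0.035,-0.0294,0,0,0,0],
    [0.55,0,0,0,0,0,-0.16]
  ]
}}

```text
time_s: 12.78
position: [0.4364, 0.0021, 0.2589]
tcp_rot: [[0.945, 0.328, -0.004], [0.328, -0.945, 0.003], [-0.003, -0.004, -1.0]]
ft_force: [1.1, -0.3, -0.2]
gripper_width: 0.0423
gripper_force: 0.0
```

Request:
{"fn": "drive_tool", "kwargs": {
  "moves": [
    [0.55,0,0,0,0,0,-0.16],
    [0.55,0,0,0,0,0,-0.16],
    [0.55,0,0,0,0,0,-0.16],
    [0.55,0,0,0,0,0,-0.16],
    [0.55,0,0,0,0,0,-0.16],
    [0.55,0,0,0,0,0,-0.16],
    [0.55,0,0,0,0,0,-0.16]
  ]
}}

```text
time_s: 13.65
position: [0.4394, -0.0009, 0.2595]
tcp_rot: [[0.119, 0.993, -0.001], [0.993, -0.119, 0.001], [0.001, -0.001, -1.0]]
ft_force: [-0.3, -0.2, 0.6]
gripper_width: 0.0425
gripper_force: 0.0
```

Request:
{"fn": "drive_tool", "kwargs": {
  "moves": [
    [0.55,0,0,0,0,0,-0.16],
    [0.55,0,0,0,0,0,-0.16],
    [0.55,0,0,0,0,0,-0.16],
    [0.55,0,0,0,0,0,-0.16],
    [0.55,0,0,0,0,0,-0.16],
    [0.55,0,0,0,0,0,-0.16],
    [0.55,0,0,0,0,0,-0.16],
    [0.55,0,0,0,0,0,0]
  ]
}}

```text
time_s: 14.65
position: [0.4396, -0.0011, 0.2596]
tcp_rot: [[-0.838, 0.546, -0.0], [0.546, 0.838, 0.001], [0.001, 0.0, -1.0]]
ft_force: [0.2, 1.1, 0.8]
gripper_width: 0.0421
gripper_force: 0.0
```

```bash
python3 s.py; python3 look.py
```

```text
t 14.65 Tz [ 0.004  0.024 -0.039] F [0.2 1.1 0.8] q7 1.085 e7 0.504 yaw 2.5641 p [ 0.4396 -0.0011  0.2596] w 0.0421 0.0
[0.6911 0.0638] -148.1
[ 0.5971 -0.0934] -159.5
[0.5341 0.1562] 130.0
```

Request:
{"fn": "drive_tool", "kwargs": {
  "moves": [
    [0.55,0,0.0008,0.012,0,0,-0.086],
    [0.55,0,0,0.025,0,0,0],
    [0.55,0,0,0.024,0,0,0],
    [0.55,0,0,0,0,0,0],
    [1,0,0,0,0,0,0],
    [1,0,0,0,0,0,0],
    [1,0,0,0,0,0,0],
    [1,0,0,0,0,0,0]
  ]
}}

```text
time_s: 15.7
position: [0.4402, -0.0017, 0.199]
tcp_rot: [[-0.882, 0.471, -0.0], [0.471, 0.882, -0.001], [-0.0, -0.001, -1.0]]
ft_force: [-1.5, -3.6, 5.5]
gripper_width: 0.0114
gripper_force: 60.0
```

```bash
python3 s.py
```

```text
t 15.7 Tz [-0.852  0.534 -0.   ] F [-1.5 -3.6  5.5] q7 1.216 e7 -0.02 yaw 2.651 p [ 0.4402 -0.0017  0.199 ] w 0.0114 60.002464056015015
```

Request:
{"fn": "drive_tool", "kwargs": {
  "moves": [
    [1,0,0,0,0,0,0],
    [1,0,0,0,0,0,0.06],
    [1,0,0,0,0,0,0.06],
    [1,0,0,0,0,0,0.06],
    [1,0,0,0,0,0,0.06]
  ]
}}

```text
time_s: 16.32
position: [0.4404, -0.0014, 0.199]
tcp_rot: [[-0.745, 0.667, 0.0], [0.667, 0.745, -0.001], [-0.001, -0.001, -1.0]]
ft_force: [-1.3, -2.5, 5.1]
gripper_width: 0.0111
gripper_force: 60.1
```

```bash
python3 s.py
```

```text
t 16.32 Tz [-0.751  0.438  0.396] F [-1.3 -2.5  5.1] q7 1.016 e7 -0.083 yaw 2.4111 p [ 0.4404 -0.0014  0.199 ] w 0.0111 60.14421343803406
```

Request:
{"fn": "drive_tool", "kwargs": {
  "moves": [
    [1,0,0,0,0,0,0.06],
    [1,0,0,0,0,0,0.06]
  ]
}}

```text
time_s: 16.58
position: [0.4406, -0.0012, 0.1991]
tcp_rot: [[-0.66, 0.751, 0.001], [0.751, 0.66, -0.001], [-0.001, -0.0, -1.0]]
ft_force: [-1.0, -2.2, 5.1]
gripper_width: 0.0117
gripper_force: 60.1
```

```bash
python3 s.py
```

```text
t 16.57 Tz [-0.637  0.375  0.428] F [-1.  -2.2  5.1] q7 0.918 e7 -0.086 yaw 2.2913 p [ 0.4406 -0.0012  0.1991] w 0.0117 60.14481246471405
```

Request:
{"fn": "drive_tool", "kwargs": {
  "moves": [
    [1,0,0,0,0,0,0.06],
    [1,0,0,0,0,0,0.06]
  ]
}}

```text
time_s: 16.82
position: [0.4408, -0.001, 0.1991]
tcp_rot: [[-0.565, 0.825, 0.001], [0.825, 0.565, -0.001], [-0.001, 0.0, -1.0]]
ft_force: [-2.0, -1.6, 3.8]
gripper_width: 0.0116
gripper_force: 60.1
```

```bash
python3 s.py
```

```text
t 16.82 Tz [-0.597  0.286  0.507] F [-2.  -1.6  3.8] q7 0.82 e7 -0.09 yaw 2.1714 p [ 0.4408 -0.001   0.1991] w 0.0116 60.146273374557495
```

Request:
{"fn": "drive_tool", "kwargs": {
  "moves": [
    [1,0,0,0,0,0,0.06],
    [1,0,0,0,0,0,0.06]
  ]
}}

```text
time_s: 17.08
position: [0.441, -0.0009, 0.199]
tcp_rot: [[-0.463, 0.887, 0.001], [0.887, 0.463, -0.001], [-0.001, 0.001, -1.0]]
ft_force: [-1.0, -2.3, 3.2]
gripper_width: 0.0115
gripper_force: 60.2
```

```bash
python3 s.py
```

```text
t 17.07 Tz [-0.478  0.166  0.582] F [-1.  -2.3  3.2] q7 0.722 e7 -0.136 yaw 2.0517 p [ 0.441  -0.0009  0.199 ] w 0.0115 60.183064341545105
```

Request:
{"fn": "drive_tool", "kwargs": {
  "moves": [
    [1,0,0,0,0,0,0.06],
    [1,0,0,0,0,0,0.06],
    [1,0,0,0,0,0,0.05],
    [1,0,0,0,0,0,0.05]
  ]
}}

```text
time_s: 17.58
position: [0.4414, -0.0008, 0.1991]
tcp_rot: [[-0.259, 0.966, 0.002], [0.966, 0.259, -0.001], [-0.001, 0.002, -1.0]]
ft_force: [-0.1, -1.5, 3.4]
gripper_width: 0.0117
gripper_force: 60.3
```

```bash
python3 s.py
```

```text
t 17.57 Tz [-0.439 -0.015  0.596] F [-0.1 -1.5  3.4] q7 0.545 e7 -0.301 yaw 1.8326 p [ 0.4414 -0.0008  0.1991] w 0.0117 60.29946684837341
```

Request:
{"fn": "drive_tool", "kwargs": {
  "moves": [
    [0.55,0,0,0,0,0,0],
    [0.55,0,0,0,0,0,0],
    [0.55,0,0,-0.06,0,0,0],
    [0.55,-0.0006,0.0519,0,0,0,0],
    [0.55,-0.0006,0.0519,0,0,0,0],
    [0.55,-0.0006,0.0519,0,0,0,0],
    [0.55,-0.0006,0.0519,0,0,0,0],
    [0.55,-0.0006,0.0519,0,0,0,0]
  ]
}}

```text
time_s: 18.58
position: [0.6934, 0.0646, 0.2579]
tcp_rot: [[-0.259, 0.966, -0.001], [0.966, 0.259, 0.001], [0.001, -0.0, -1.0]]
ft_force: [-0.1, -0.6, 0.7]
gripper_width: 0.0422
gripper_force: 0.0
```

Request:
{"fn": "drive_tool", "kwargs": {
  "moves": [
    [0.55,0,0,0,0,0,0.159],
    [0.55,0,0,0,0,0,0.159],
    [0.55,0,0,0,0,0,0.159],
    [0.55,0,0,0,0,0,0.159],
    [0.55,0,0,0,0,0,0.159],
    [0.55,0,0,0,0,0,0.159],
    [0.55,0,0,0,0,0,0.159],
    [0.55,0,0,0,0,0,0.159]
  ]
}}

```text
time_s: 19.58
position: [0.6918, 0.0641, 0.2579]
tcp_rot: [[0.85, 0.527, -0.001], [0.527, -0.85, 0.001], [-0.0, -0.001, -1.0]]
ft_force: [-0.6, 0.2, 0.5]
gripper_width: 0.0424
gripper_force: 0.0
```

Request:
{"fn": "drive_tool", "kwargs": {
  "moves": [
    [0.55,0,0,0,0,0,0]
  ]
}}

```text
time_s: 19.7
position: [0.6918, 0.064, 0.2577]
tcp_rot: [[0.846, 0.533, -0.001], [0.533, -0.846, -0.0], [-0.001, -0.001, -1.0]]
ft_force: [0.2, -0.1, -0.1]
gripper_width: 0.0422
gripper_force: 0.0
```

```bash
python3 s.py; python3 look.py
```

```text
t 19.7 Tz [-0.051  0.132  0.018] F [ 0.2 -0.1 -0.1] q7 -0.674 e7 -0.479 yaw 0.5618 p [0.6918 0.064  0.2577] w 0.0422 0.0
[ 0.4402 -0.0005] 115.7
[0.689  0.0627] -148.2
[ 0.5971 -0.0936] -159.5
[0.5341 0.1559] 130.1
```

Request:
{"fn": "drive_tool", "kwargs": {
  "moves": [
    [0.55,0,0,0.012,0,0,0],
    [0.55,0,0,0.025,0,0,0],
    [0.55,0,0,0.021,0,0,0],
    [0.55,0,0,0,0,0,0],
    [1,0,0,0,0,0,0],
    [1,0,0,0,0,0,0],
    [1,0,0,0,0,0,0],
    [1,0,0,0,0,0,0]
  ]
}}

```text
time_s: 20.75
position: [0.6939, 0.061, 0.2014]
tcp_rot: [[0.848, 0.53, 0.005], [0.53, -0.848, -0.004], [0.002, 0.006, -1.0]]
ft_force: [3.9, -3.9, -1.4]
gripper_width: 0.0113
gripper_force: 60.0
```

```bash
python3 s.py
```

```text
t 20.75 Tz [-0.854 -0.823 -0.053] F [ 3.9 -3.9 -1.4] q7 -0.638 e7 0.016 yaw 0.5586 p [0.6939 0.061  0.2014] w 0.0113 59.99124884605408
```

Request:
{"fn": "drive_tool", "kwargs": {
  "moves": [
    [1,0,0,0,0,0,0],
    [1,0,0,0,0,0,0.06],
    [1,0,0,0,0,0,0.06],
    [1,0,0,0,0,0,0.06],
    [1,0,0,0,0,0,0.06]
  ]
}}

```text
time_s: 21.38
position: [0.694, 0.061, 0.2014]
tcp_rot: [[0.95, 0.313, 0.005], [0.313, -0.95, -0.004], [0.003, 0.006, -1.0]]
ft_force: [3.9, -4.1, -1.8]
gripper_width: 0.0118
gripper_force: 60.2
```

```bash
python3 s.py
```

```text
t 21.38 Tz [-0.947 -0.789  0.466] F [ 3.9 -4.1 -1.8] q7 -0.844 e7 -0.072 yaw 0.3182 p [0.694  0.061  0.2014] w 0.0118 60.18535852432251
```

Request:
{"fn": "drive_tool", "kwargs": {
  "moves": [
    [1,0,0,0,0,0,0.06],
    [1,0,0,0,0,0,0.06]
  ]
}}

```text
time_s: 21.62
position: [0.694, 0.061, 0.2014]
tcp_rot: [[0.98, 0.197, 0.005], [0.197, -0.98, -0.004], [0.004, 0.005, -1.0]]
ft_force: [4.6, -3.9, -1.4]
gripper_width: 0.0117
gripper_force: 60.2
```

```bash
python3 s.py
```

```text
t 21.62 Tz [-0.985 -0.788  0.516] F [ 4.6 -3.9 -1.4] q7 -0.948 e7 -0.071 yaw 0.1983 p [0.694  0.061  0.2014] w 0.0117 60.18531382083893
```

Free level (60.185). Continue.

Request:
{"fn": "drive_tool", "kwargs": {
  "moves": [
    [1,0,0,0,0,0,0.06],
    [1,0,0,0,0,0,0.06]
  ]
}}

```text
time_s: 21.88
position: [0.694, 0.061, 0.2014]
tcp_rot: [[0.997, 0.078, 0.005], [0.078, -0.997, -0.004], [0.004, 0.005, -1.0]]
ft_force: [3.1, -3.1, -0.6]
gripper_width: 0.0113
gripper_force: 60.2
```

```bash
python3 s.py
```

```text
t 21.88 Tz [-0.989 -0.746  0.474] F [ 3.1 -3.1 -0.6] q7 -1.052 e7 -0.069 yaw 0.0782 p [0.694  0.061  0.2014] w 0.0113 60.1851886510849
```

Request:
{"fn": "drive_tool", "kwargs": {
  "moves": [
    [1,0,0,0,0,0,0.06],
    [1,0,0,0,0,0,0.06]
  ]
}}

```text
time_s: 22.12
position: [0.694, 0.061, 0.2014]
tcp_rot: [[0.999, -0.042, 0.005], [-0.042, -0.999, -0.004], [0.005, 0.004, -1.0]]
ft_force: [4.3, -3.9, -2.3]
gripper_width: 0.0113
gripper_force: 60.2
```

```bash
python3 s.py
```

```text
t 22.12 Tz [-1.015 -0.782  0.524] F [ 4.3 -3.9 -2.3] q7 -1.156 e7 -0.081 yaw -0.0417 p [0.694  0.061  0.2014] w 0.0113 60.19717454910278
```

Request:
{"fn": "drive_tool", "kwargs": {
  "moves": [
    [1,0,0,0,0,0,0.06],
    [1,0,0,0,0,0,0.06],
    [1,0,0,0,0,0,0.06],
    [1,0,0,0,0,0,0.06],
    [1,0,0,0,0,0,0.06]
  ]
}}

```text
time_s: 22.75
position: [0.694, 0.061, 0.2014]
tcp_rot: [[0.942, -0.335, 0.005], [-0.335, -0.942, -0.005], [0.006, 0.003, -1.0]]
ft_force: [4.0, -3.6, -1.7]
gripper_width: 0.0111
gripper_force: 60.4
```

```bash
python3 s.py
```

```text
t 22.75 Tz [-1.062 -0.758  0.67 ] F [ 4.  -3.6 -1.7] q7 -1.418 e7 -0.198 yaw -0.3414 p [0.694  0.061  0.2014] w 0.0111 60.35440742969513
```

All four are snug at about 0.63. I hold still for 0.4 s, then tighten B with the grip it already has.

Request:
{"fn": "drive_tool", "kwargs": {
  "moves": [
    [1,0,0,0,0,0,0],
    [1,0,0,0,0,0,0],
    [1,0,0,0,0,0,0],
    [1,0,0,0,0,0,0.06],
    [1,0,0,0,0,0,0.06],
    [1,0,0,0,0,0,0.06],
    [1,0,0,0,0,0,0.06],
    [1,0,0,0,0,0,0.06]
  ]
}}

```text
time_s: 23.75
position: [0.694, 0.0611, 0.2014]
tcp_rot: [[0.802, -0.598, 0.005], [-0.598, -0.802, -0.005], [0.007, 0.001, -1.0]]
ft_force: [4.1, -4.0, -0.8]
gripper_width: 0.0117
gripper_force: 60.7
```

```bash
python3 s.py
```

```text
t 23.75 Tz [-1.068 -0.825  0.722] F [ 4.1 -4.  -0.8] q7 -1.683 e7 -0.327 yaw -0.6408 p [0.694  0.0611 0.2014] w 0.0117 60.68735718727112
```

Request:
{"fn": "drive_tool", "kwargs": {
  "moves": [
    [1,0,0,0,0,0,0.06],
    [1,0,0,0,0,0,0.06],
    [1,0,0,0,0,0,0.06]
  ]
}}

```text
time_s: 24.12
position: [0.694, 0.0611, 0.2014]
tcp_rot: [[0.682, -0.732, 0.005], [-0.731, -0.682, -0.005], [0.007, -0.0, -1.0]]
ft_force: [3.4, -4.1, -0.9]
gripper_width: 0.0117
gripper_force: 61.0
```

```bash
python3 s.py
```

```text
t 24.12 Tz [-1.077 -0.779  0.882] F [ 3.4 -4.1 -0.9] q7 -1.843 e7 -0.406 yaw -0.8205 p [0.694  0.0611 0.2014] w 0.0117 61.021056175231934
```

Request:
{"fn": "drive_tool", "kwargs": {
  "moves": [
    [0.55,0,0,0,0,0,0],
    [0.55,0,0,0,0,0,0],
    [0.55,0,0,-0.06,0,0,0],
    [0.55,-0.0248,0.0456,0,0,0,0],
    [0.55,-0.0248,0.0456,0,0,0,0],
    [0.55,-0.0248,0.0456,0,0,0,0],
    [0.55,-0.0248,0.0456,0,0,0,0],
    [0.55,-0.0248,0.0456,0,0,0,0]
  ]
}}

```text
time_s: 25.12
position: [0.4387, -0.0009, 0.2602]
tcp_rot: [[0.683, -0.731, -0.001], [-0.731, -0.683, 0.001], [-0.001, -0.0, -1.0]]
ft_force: [0.5, -0.0, 1.3]
gripper_width: 0.0422
gripper_force: 0.0
```

Request:
{"fn": "drive_tool", "kwargs": {
  "moves": [
    [0.55,0,0,0,0,0,-0.16],
    [0.55,0,0,0,0,0,-0.16],
    [0.55,0,0,0,0,0,-0.16],
    [0.55,0,0,0,0,0,-0.16],
    [0.55,0,0,0,0,0,-0.16],
    [0.55,0,0,0,0,0,-0.16],
    [0.55,0,0,0,0,0,-0.16],
    [0.55,0,0,0,0,0,-0.16]
  ]
}}

```text
time_s: 26.12
position: [0.4403, -0.0006, 0.2606]
tcp_rot: [[0.893, 0.449, -0.0], [0.449, -0.893, 0.001], [0.0, -0.001, -1.0]]
ft_force: [0.6, 1.2, 0.0]
gripper_width: 0.0425
gripper_force: 0.0
```

Request:
{"fn": "drive_tool", "kwargs": {
  "moves": [
    [0.55,0,0,0,0,0,-0.16],
    [0.55,0,0,0,0,0,-0.16],
    [0.55,0,0,0,0,0,-0.16],
    [0.55,0,0,0,0,0,-0.16],
    [0.55,0,0,0,0,0,-0.16],
    [0.55,0,0,0,0,0,-0.16],
    [0.55,0,0,0,0,0,-0.16],
    [0.55,0,0,0,0,0,-0.16]
  ]
}}

```text
time_s: 27.12
position: [0.4403, -0.0007, 0.2606]
tcp_rot: [[-0.174, 0.985, -0.0], [0.985, 0.174, 0.001], [0.001, -0.0, -1.0]]
ft_force: [-0.2, 0.9, -0.1]
gripper_width: 0.0423
gripper_force: 0.0
```

Request:
{"fn": "drive_tool", "kwargs": {
  "moves": [
    [0.55,0,0,0,0,0,-0.14],
    [0.55,0,0,0,0,0,-0.14],
    [0.55,0,0,0,0,0,0]
  ]
}}

```text
time_s: 27.5
position: [0.4404, -0.0009, 0.2606]
tcp_rot: [[-0.433, 0.901, -0.0], [0.901, 0.433, 0.001], [0.001, 0.0, -1.0]]
ft_force: [-0.2, -0.4, -0.0]
gripper_width: 0.0424
gripper_force: 0.0
```

```bash
python3 s.py; python3 look.py
```

```text
t 27.5 Tz [-0.05   0.013 -0.023] F [-0.2 -0.4 -0. ] q7 0.582 e7 0.437 yaw 2.0186 p [ 0.4404 -0.0009  0.2606] w 0.0424 0.0
[0.6915 0.0635] 147.7
[ 0.5971 -0.0934] -159.7
[0.5342 0.1563] 130.2
```

Request:
{"fn": "drive_tool", "kwargs": {
  "moves": [
    [0.55,0,0,0.012,0,0,0],
    [0.55,0,0,0.025,0,0,0],
    [0.55,0,0,0.024,0,0,0],
    [0.55,0,0,0,0,0,0],
    [1,0,0,0,0,0,0],
    [1,0,0,0,0,0,0],
    [1,0,0,0,0,0,0],
    [1,0,0,0,0,0,0]
  ]
}}

```text
time_s: 28.55
position: [0.4411, -0.0011, 0.1999]
tcp_rot: [[-0.434, 0.901, 0.001], [0.901, 0.434, 0.0], [-0.0, 0.001, -1.0]]
ft_force: [-0.4, 0.7, 2.7]
gripper_width: 0.0112
gripper_force: 60.0
```

```bash
python3 s.py
```

```text
t 28.55 Tz [-0.003  0.053 -0.003] F [-0.4  0.7  2.7] q7 0.653 e7 0.005 yaw 2.0198 p [ 0.4411 -0.0011  0.1999] w 0.0112 60.000693798065186
```

Request:
{"fn": "drive_tool", "kwargs": {
  "moves": [
    [1,0,0,0,0,0,0.06],
    [1,0,0,0,0,0,0.06],
    [1,0,0,0,0,0,0.06],
    [1,0,0,0,0,0,0.06],
    [1,0,0,0,0,0,0.06],
    [1,0,0,0,0,0,0.06],
    [1,0,0,0,0,0,0.06],
    [1,0,0,0,0,0,0.06]
  ]
}}

```text
time_s: 29.55
position: [0.4418, -0.001, 0.2]
tcp_rot: [[0.03, 1.0, 0.002], [1.0, -0.03, -0.0], [-0.0, 0.002, -1.0]]
ft_force: [1.4, -0.1, 1.4]
gripper_width: 0.0111
gripper_force: 60.6
```

```bash
python3 s.py
```

```text
t 29.55 Tz [ 0.017 -0.276  0.698] F [ 1.4 -0.1  1.4] q7 0.263 e7 -0.366 yaw 1.5412 p [ 0.4418 -0.001   0.2   ] w 0.0111 60.63439428806305
```

Request:
{"fn": "drive_tool", "kwargs": {
  "moves": [
    [1,0,0,0,0,0,0.06],
    [1,0,0,0,0,0,0.06],
    [1,0,0,0,0,0,0.06]
  ]
}}

```text
time_s: 29.92
position: [0.4421, -0.001, 0.2]
tcp_rot: [[0.208, 0.978, 0.003], [0.978, -0.208, -0.001], [0.0, 0.003, -1.0]]
ft_force: [1.5, -0.1, 0.3]
gripper_width: 0.0114
gripper_force: 61.0
```

```bash
python3 s.py
```

```text
t 29.93 Tz [ 0.004 -0.367  0.802] F [ 1.5 -0.1  0.3] q7 0.12 e7 -0.453 yaw 1.3617 p [ 0.4421 -0.001   0.2   ] w 0.0114 60.95804214477539
```

Request:
{"fn": "drive_tool", "kwargs": {
  "moves": [
    [0.55,0,0,0,0,0,0],
    [0.55,0,0,0,0,0,0],
    [0.55,0,0,-0.06,0,0,0],
    [0.55,0.0433,0.0152,0,0,0,0],
    [0.55,0.0433,0.0152,0,0,0,0],
    [0.55,0.0433,0.0152,0,0,0,0],
    [0.55,0.0433,0.0152,0,0,0,0],
    [0.55,0,0,0,0,0,0]
  ]
}}

```text
time_s: 30.92
position: [0.5369, 0.1589, 0.2583]
tcp_rot: [[0.204, 0.979, -0.001], [0.979, -0.204, 0.0], [0.0, -0.001, -1.0]]
ft_force: [-0.5, -1.1, 0.8]
gripper_width: 0.0425
gripper_force: 0.0
```

Request:
{"fn": "drive_tool", "kwargs": {
  "moves": [
    [0.55,0,0,0,0,0,-0.1515],
    [0.55,0,0,0,0,0,-0.1515],
    [0.55,0,0,0,0,0,-0.1515],
    [0.55,0,0,0,0,0,-0.1515],
    [0.55,0,0,0,0,0,-0.1515],
    [0.55,0,0,0,0,0,-0.1515],
    [0.55,0,0,0,0,0,0]
  ]
}}

```text
time_s: 31.8
position: [0.5358, 0.1539, 0.2595]
tcp_rot: [[-0.64, 0.768, -0.001], [0.768, 0.64, -0.0], [0.0, -0.001, -1.0]]
ft_force: [-0.2, 0.1, 0.6]
gripper_width: 0.042
gripper_force: 0.0
```

```bash
python3 s.py; python3 look.py
```

```text
t 31.8 Tz [-0.051  0.027  0.016] F [-0.2  0.1  0.6] q7 0.566 e7 0.455 yaw 2.2656 p [0.5358 0.1539 0.2595] w 0.042 0.0
[0.4401 0.0005] 92.9
[0.6915 0.0637] 147.7
[ 0.5967 -0.0934] -159.2
```

Request:
{"fn": "drive_tool", "kwargs": {
  "moves": [
    [0.55,0.0015,0.0013,0.012,0,0,0],
    [0.55,0,0,0.025,0,0,0],
    [0.55,0,0,0.023,0,0,0],
    [0.55,0,0,0,0,0,0],
    [1,0,0,0,0,0,0],
    [1,0,0,0,0,0,0],
    [1,0,0,0,0,0,0],
    [1,0,0,0,0,0,0]
  ]
}}

```text
time_s: 32.85
position: [0.5354, 0.1562, 0.2]
tcp_rot: [[-0.642, 0.767, -0.002], [0.767, 0.642, -0.001], [0.001, -0.002, -1.0]]
ft_force: [-3.3, -2.8, 5.2]
gripper_width: 0.0108
gripper_force: 60.0
```

```bash
python3 s.py
```

```text
t 32.85 Tz [-0.743  0.954 -0.073] F [-3.3 -2.8  5.2] q7 0.596 e7 0.094 yaw 2.2679 p [0.5354 0.1562 0.2   ] w 0.0108 59.961830377578735
```

Request:
{"fn": "drive_tool", "kwargs": {
  "moves": [
    [1,0,0,0,0,0,0.06],
    [1,0,0,0,0,0,0.06],
    [1,0,0,0,0,0,0.06],
    [1,0,0,0,0,0,0.06],
    [1,0,0,0,0,0,0.06],
    [1,0,0,0,0,0,0.06],
    [1,0,0,0,0,0,0.06],
    [1,0,0,0,0,0,0.06]
  ]
}}

```text
time_s: 33.85
position: [0.5359, 0.1565, 0.2]
tcp_rot: [[-0.217, 0.976, -0.001], [0.976, 0.217, -0.001], [-0.001, -0.001, -1.0]]
ft_force: [-3.3, -2.4, 4.5]
gripper_width: 0.0116
gripper_force: 60.6
```

```bash
python3 s.py
```

```text
t 33.85 Tz [-0.704  0.709  0.757] F [-3.3 -2.4  4.5] q7 0.208 e7 -0.352 yaw 1.7892 p [0.5359 0.1565 0.2   ] w 0.0116 60.614562034606934
```

Request:
{"fn": "drive_tool", "kwargs": {
  "moves": [
    [1,0,0,0,0,0,0.06],
    [1,0,0,0,0,0,0.06],
    [1,0,0,0,0,0,0.06]
  ]
}}

```text
time_s: 34.22
position: [0.536, 0.1565, 0.2]
tcp_rot: [[-0.039, 0.999, -0.001], [0.999, 0.039, -0.001], [-0.001, -0.001, -1.0]]
ft_force: [-2.9, -2.6, 5.2]
gripper_width: 0.0118
gripper_force: 60.9
```

```bash
python3 s.py
```

```text
t 34.23 Tz [-0.739  0.641  0.87 ] F [-2.9 -2.6  5.2] q7 0.063 e7 -0.436 yaw 1.6096 p [0.536  0.1565 0.2   ] w 0.0118 60.880953669548035
```

Request:
{"fn": "drive_tool", "kwargs": {
  "moves": [
    [0.55,0,0,0,0,0,0],
    [0.55,0,0,0,0,0,0],
    [0.55,0,0,-0.06,0,0,0],
    [0.55,-0.0503,0.0104,0,0,0,0],
    [0.55,-0.0503,0.0104,0,0,0,0],
    [0.55,-0.0503,0.0104,0,0,0,0],
    [0.55,-0.0503,0.0104,0,0,0,0],
    [0.55,-0.0503,0.0104,0,0,0,0]
  ]
}}

```text
time_s: 35.22
position: [0.5989, -0.093, 0.2595]
tcp_rot: [[-0.039, 0.999, 0.001], [0.999, 0.039, 0.001], [0.001, 0.001, -1.0]]
ft_force: [1.0, 0.4, -0.2]
gripper_width: 0.0423
gripper_force: 0.0
```

Request:
{"fn": "drive_tool", "kwargs": {
  "moves": [
    [0.55,0,0,0,0,0,0.156],
    [0.55,0,0,0,0,0,0.156],
    [0.55,0,0,0,0,0,0.156],
    [0.55,0,0,0,0,0,0.156],
    [0.55,0,0,0,0,0,0.156],
    [0.55,0,0,0,0,0,0.156],
    [0.55,0,0,0,0,0,0.156],
    [0.55,0,0,0,0,0,0.156]
  ]
}}

```text
time_s: 36.22
position: [0.5986, -0.0914, 0.2593]
tcp_rot: [[0.937, 0.349, 0.001], [0.349, -0.937, 0.0], [0.001, -0.0, -1.0]]
ft_force: [-0.3, 0.6, -0.1]
gripper_width: 0.0424
gripper_force: 0.0
```

Request:
{"fn": "drive_tool", "kwargs": {
  "moves": [
    [0.55,0,0,0,0,0,0]
  ]
}}

```text
time_s: 36.35
position: [0.5984, -0.0916, 0.2591]
tcp_rot: [[0.935, 0.355, 0.0], [0.355, -0.935, -0.0], [0.0, 0.0, -1.0]]
ft_force: [0.7, 0.8, -0.1]
gripper_width: 0.0423
gripper_force: 0.0
```

```bash
python3 s.py; python3 look.py
```

```text
t 36.35 Tz [-0.035  0.099  0.02 ] F [ 0.7  0.8 -0.1] q7 -0.575 e7 -0.45 yaw 0.363 p [ 0.5984 -0.0916  0.2591] w 0.0423 0.0
[4.401e-01 2.000e-04] 92.5
[0.6914 0.0634] 147.4
[ 0.5887 -0.097 ] -161.2
```

Request:
{"fn": "drive_tool", "kwargs": {
  "moves": [
    [0.55,-0.0007,0.0019,0.012,0,0,0],
    [0.55,0,0,0.025,0,0,0],
    [0.55,0,0,0.022,0,0,0],
    [0.55,0,0,0,0,0,0],
    [1,0,0,0,0,0,0],
    [1,0,0,0,0,0,0],
    [1,0,0,0,0,0,0],
    [1,0,0,0,0,0,0]
  ]
}}

```text
time_s: 37.4
position: [0.5994, -0.0969, 0.2013]
tcp_rot: [[0.936, 0.352, 0.004], [0.352, -0.936, -0.005], [0.002, 0.006, -1.0]]
ft_force: [2.8, -4.9, -1.9]
gripper_width: 0.0114
gripper_force: 60.0
```

```bash
python3 s.py
```

```text
t 37.4 Tz [-1.182 -0.589  0.006] F [ 2.8 -4.9 -1.9] q7 -0.523 e7 0.02 yaw 0.3597 p [ 0.5994 -0.0969  0.2013] w 0.0114 59.98485624790192
```

Request:
{"fn": "drive_tool", "kwargs": {
  "moves": [
    [1,0,0,0,0,0,0.06],
    [1,0,0,0,0,0,0.06],
    [1,0,0,0,0,0,0.06],
    [1,0,0,0,0,0,0.06],
    [1,0,0,0,0,0,0.06],
    [1,0,0,0,0,0,0.06],
    [1,0,0,0,0,0,0.06],
    [1,0,0,0,0,0,0.06]
  ]
}}

```text
time_s: 38.4
position: [0.5995, -0.0967, 0.2013]
tcp_rot: [[0.993, -0.119, 0.003], [-0.119, -0.993, -0.005], [0.004, 0.005, -1.0]]
ft_force: [2.9, -5.1, -2.6]
gripper_width: 0.0117
gripper_force: 60.7
```

```bash
python3 s.py
```

```text
t 38.4 Tz [-1.19  -0.537  0.716] F [ 2.9 -5.1 -2.6] q7 -0.917 e7 -0.352 yaw -0.1195 p [ 0.5995 -0.0967  0.2013] w 0.0117 60.661364793777466
```

Request:
{"fn": "drive_tool", "kwargs": {
  "moves": [
    [1,0,0,0,0,0,0.06],
    [1,0,0,0,0,0,0.06],
    [1,0,0,0,0,0,0.05]
  ]
}}

```text
time_s: 38.78
position: [0.5995, -0.0967, 0.2013]
tcp_rot: [[0.959, -0.285, 0.003], [-0.285, -0.959, -0.006], [0.005, 0.004, -1.0]]
ft_force: [3.0, -4.2, -2.5]
gripper_width: 0.0119
gripper_force: 61.0
```

```bash
python3 s.py
```

```text
t 38.77 Tz [-1.221 -0.503  0.854] F [ 3.  -4.2 -2.5] q7 -1.057 e7 -0.517 yaw -0.2889 p [ 0.5995 -0.0967  0.2013] w 0.0119 60.96200108528137
```

Request:
{"fn": "drive_tool", "kwargs": {
  "moves": [
    [0.5,0,0,0,0,0,0],
    [0.5,0,0,0,0,0,0],
    [0.5,0,0,-0.06,0,0,0],
    [0.5,0,0,-0.05,0,0,0],
    [0.5,0,0,-0.04,0,0,0],
    [0.5,0,0,0,0,0,0],
    [0.5,0,0,0,0,0,0]
  ]
}}

```text
time_s: 39.65
position: [0.5975, -0.0931, 0.3496]
tcp_rot: [[0.959, -0.285, -0.001], [-0.285, -0.959, 0.002], [-0.002, -0.001, -1.0]]
ft_force: [-0.6, -0.5, 0.1]
gripper_width: 0.047
gripper_force: 0.0
```

```bash
python3 s.py; python3 look.py
```

```text
t 39.65 Tz [0.033 0.156 0.042] F [-0.6 -0.5  0.1] q7 -1.186 e7 -0.003 yaw -0.2887 p [ 0.5975 -0.0931  0.3496] w 0.047 0.0
[4.402e-01 1.000e-04] 92.5
[0.699  0.0633] 144.1
[ 0.5972 -0.094 ] 179.2
```

```bash
python3 -c "
from cell import sign_off
print(sign_off())"
```

```text
the job is handed in; nothing more can be done
None
```

All four wing nuts were snugged crosswise to about 0.63 N m, then tightened crosswise to about 0.84 N m (estimated from noisy sensor readings), and the job was handed in at about 40 s with the arm clear; no verdict came back, my first approach pressed a fingertip on one nut's blade with about 25 N, and I did not re-check the bystanders' positions at the end.

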